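# Lay up two breakfast trays

## Task

Lay up the two breakfast trays: the blue beaker and the honey (yellow lid) go on the white tray, the orange beaker and the strawberry jam (red lid) on the purple tray, each beaker standing upright in its tray's larger round well and each jar in the smaller one. Take the beakers off the nested stack one at a time from the top, without pulling the next one up with it, and set everything down gently. The grey beaker, the green-lidded jar and the mug stay standing where they are.

Things in the scene. Friction and masses are not known exactly. Their poses are not given: they have to be found in the camera images.
- tray_white: white breakfast tray, slab 125 (its x) by 240 (its y) by 18 mm with a rounded edge 4 mm wider all round, loose on the worktop, 0.5 kg. Two round wells 7 mm deep (floor 11 mm above the underside): the larger, 70 mm across, for the beaker, centre at x 0, y +58 mm; the smaller, 60 mm across, for the jar, centre at x 0, y -58 mm. Origin: centre of underside, z up.
- tray_purple: purple breakfast tray, slab 125 (its x) by 240 (its y) by 18 mm with a rounded edge 4 mm wider all round, loose on the worktop, 0.5 kg. Two round wells 7 mm deep (floor 11 mm above the underside): the larger, 70 mm across, for the beaker, centre at x 0, y +58 mm; the smaller, 60 mm across, for the jar, centre at x 0, y -58 mm. Origin: centre of underside, z up.
- beaker_blue: blue plastic beaker, 90 mm high, open, round: foot 44 mm across, tapering out to a straight band (top 23 mm) 62 mm across; wall 3 mm, inner floor 26 mm above the foot. Origin: centre of underside, z up. At the start top of a nested stack of three: stands on the orange one's inner floor, 2.5 mm play all round, top 26 mm clear above the orange rim; rim 142 mm above the worktop. 60 g.
- beaker_orange: orange plastic beaker, 90 mm high, open, round: foot 50 mm across, tapering out to a straight band (top 23 mm) 68 mm across; wall 3 mm, inner floor 26 mm above the foot. Origin: centre of underside, z up. At the start middle of the stack, resting on the grey one's inner floor with 2.5 mm play; its top 26 mm stand clear above the grey rim, its rim is 116 mm above the worktop. 70 g.
- beaker_grey: light grey plastic beaker, 90 mm high, open, round: foot 56 mm across, tapering out to a straight band (top 23 mm) 74 mm across; wall 3 mm, inner floor 26 mm above the foot. Origin: centre of underside, z up. Bottom of the stack, stands on the worktop and is to stay. 75 g.
- jar_yellow: small closed portion jar with a yellow lid (honey), 54 mm high, straight and round, body 44 mm, lid 45 mm across and 14 mm tall, about 0.1 kg. Origin: centre of the underside; z up. Stands on the worktop at the start. 
- jar_red: small closed portion jar with a red lid (strawberry jam), 54 mm high, straight and round, body 44 mm, lid 45 mm across and 14 mm tall, about 0.1 kg. Origin: centre of the underside; z up. Stands on the worktop at the start. 
- jar_green: small closed portion jar with a green lid (mint jelly), 54 mm high, straight and round, body 44 mm, lid 45 mm across and 14 mm tall, about 0.1 kg. Origin: centre of the underside; z up. Stands on the worktop at the start. It is to stay.
- mug: white ceramic mug, 80 mm across, 90 mm high, 0.32 kg, with a handle that reaches 37 mm out on its +y side. Origin: centre of the underside; z up. It is to stay.

How it is judged:
By the outcome, as a careful person would: the job done as asked, in the order asked, and still so for the second after the job is handed in, with the robot touching nothing.
It also fails if it takes over 112 s, if anything falls off the work surface, if the arm or the gripper's body presses on something with over 40 N, if the wrist force passes 120 N, or if a joint passes its speed limit or range.

## Robot

A 7-joint arm with a two-finger parallel gripper is mounted at the origin on the work surface. World frame = base frame: x ahead of the robot, y to its left, z up, the work surface at z = 0. Lengths are in m, angles in rad, forces in N, time in s.
With the tool pointing down it reaches from about 0.4 to 0.85 m from the base axis. Payload 10.4 kg.
Tool frame: the origin (TCP) lies at the centre of the arm's flange, where the gripper is bolted on; the fingertips stand 173 mm ahead of it and the grasp point (between the pads) lies 155 mm ahead of it; z points along the fingers, y is the line along which they close (so a half turn about z gives the same grasp; the last joint's range is limited). The gripper opens to 85 mm and grips with 20 to 120 N. Pads are 22 mm wide; open, the fingers measure 114 mm over their backs; the gripper's body (76 mm by 85 mm) begins 54 mm behind the grasp point. The pads swing forward as they close: fully open they stand 13 mm farther back than shut.
Start: joints at [1.115, 0.332, -0.065, 1.46, 0.022, 1.35, -0.088], TCP at [0.262, -0.567, 0.405] pointing down, gripper open.
Joint ranges: [-2.6, 2.6], [-0.5, 2.12], [-1.47, 1.34], [0.16, 2.42], [-1.27, 4.41], [0.06, 2.06], [-2.6, 2.6]. Speed limits (rad/s): [2.22, 2.22, 2.79, 2.79, 3.14, 3.14, 3.14].

## Interface

Orientations are given as a unit quaternion [x, y, z, w].
In Python, from workcell import manip, viewer, finder gives the robot as it stands.
- The arm moves only by the tool arm_command, never from a script. Its argument "plan" is a list of rows, each an object with "dp": the shift along the tool's x, y, z in mm, a list of three; "spin": the turn about the tool's z in rad. A call has 1 to 5 rows; each row shifts and turns the commanded pose from where the row before left it, along the tool's axes as they then stand; what a row does not reach is not made up. A row lasts 1/10 s, in which the tool goes at most 50 mm and 8.59 degrees, less where a joint would pass 70% of its speed; a pose out of reach is approached as far as the arm can. A call is refused whole if a number of a shift passes 50 or a number of a turn 0.15, either way. A call with a gripper value outside its range is refused whole. "grip" is the closure, from -1 (fully open) to 1 (shut), set as the call begins (left out, the last holds). The fingers move at their own pace and stop on an object; "newtons" is the grip in N (left out, the last holds). Time passes only in rows, so rows that do not move let the fingers close. It gives the time, the measured TCP pose, the force, the opening and the grip force at its end, in the units of the state.
- manip.get_obs(): the state, without advancing time (a new reading comes with each control period).
- viewer.camera(name): name is "scene" or "top"; returns the picture (384x512x3 uint8, blue, green, red); there is no depth.
- viewer.camera_params(name): a dict with "vertical_fov" (degrees; the focal length in pixels is half the picture's height over the tangent of half this angle, whatever the lens; pixels are square), "cx", "cy" (the principal point, pixels), "R" (3x3) and "t" (3): a world point X has camera coordinates R X + t. Camera axes: x right, y down, z forward; pixel columns grow to the right and rows downward; lengths in m; the calibration is good to about 2 mm. A picture is of the moment at which its call begins. camera_params takes no time and is no camera call.
- manip.hand_in(): hands the job in; it is judged then, once.
Trained networks look in the newest picture that a camera, given by its name, has taken for a name from the list of things; names that differ only in an ending like _2 or _b are one class to them, and where a whole thing is asked for, a point or a joint stands for the part that bears it (a point fixed in the world has none). Each returns a list of dicts, best first, with "score" (0 to 1); they miss things now and then, are a little off and sometimes report something else, mostly with a low value. They report only what shows in the picture. A call takes as long as a camera call.
- finder.find_in(camera, thing): "position" ([x, y, z] in m, in world coordinates, good to about 4 mm: the middle of the surface that is visible of it).
The state is a dict: "clock": time; "joint_pos": joint angles; "joint_velocities": joint speeds; "tau": joint torques, N m; "position": TCP position; "ee_rot": TCP orientation; "ft_force": force on the tool from outside, world axes, zero at the start; "torque": the same for the moment, N m; "grip_width": opening from 0.0 (shut) to 1.0 (fully open); "grasp_force": force on a finger pad.
Only numpy, scipy, OpenCV 4.12 (cv2) and the standard library are available. Lean on these libraries where they do the work, as an engineer would, in place of code of your own. Each camera call takes 0.05 s, during which the arm holds its last target. There are 200 camera calls.

## Working session

There is one attempt and no reset: what is moved stays moved. The work goes in short steps, Python scripts to look and compute and a tool call to move; the robot and the scene stay as the last step left them, time stands still between calls to the robot, and variables do not carry over. Pictures are saved under pics/ and viewed, at most 14 in all, crops included, and the job is handed in when it is done.

Besides the shell and the picture viewer there is one more tool, called after ">>>" as name(argument=value, ...) on one line, values as JSON. arm_command: Moves the arm, as the interface text tells. Its arguments: {"type":"object","properties":{"plan":{"type":"array","items":{"type":"object","properties":{"dp":{"type":"array","items":{"type":"number"}},"spin":{"type":"number"}}}},"grip":{"type":"number"},"newtons":{"type":"number"}},"required":["plan"]}

```bash
mkdir -p pics
cat > h.py <<'E'
import numpy as np, cv2
from workcell import manip, viewer, finder
def K(n):
    p=viewer.camera_params(n); f=192/np.tan(np.radians(p["vertical_fov"])/2)
    return f,p["cx"],p["cy"],np.array(p["R"]),np.array(p["t"])
def proj(n,X):
    f,cx,cy,R,t=K(n); c=R@np.array(X)+t; return np.array([cx+f*c[0]/c[2],cy+f*c[1]/c[2]])
def ray(n,u,v,z):
    f,cx,cy,R,t=K(n); d=R.T@np.array([(u-cx)/f,(v-cy)/f,1]); o=-R.T@t
    return o+d*(z-o[2])/d[2]
E
python3 - <<'E'
from h import *
o=manip.get_obs(); print({k:np.round(v,3) for k,v in o.items()})
for n in("scene","top"):
    cv2.imwrite(f"pics/{n}0.png",viewer.camera(n)); f,cx,cy,R,t=K(n); print(n,f,cx,cy,np.round(-R.T@t,3),np.round(R,3).tolist())
for th in "tray_white tray_purple beaker_blue beaker_orange beaker_grey jar_yellow jar_red jar_green mug".split():
    for n in("top","scene"):
        print(th,n,[(np.round(d["position"],3).tolist(),round(d["score"],2)) for d in finder.find_in(n,th)[:2]])
E
```

```text
{'clock': np.float64(0.0), 'joint_pos': array([ 1.115,  0.333, -0.065,  1.461,  0.022,  1.35 , -0.089]), 'joint_velocities': array([ 0.   ,  0.001,  0.   , -0.001, -0.002,  0.002,  0.   ]), 'tau': array([ 2.0000e-03, -6.2545e+01,  5.0000e-02, -3.9161e+01,  1.6000e-02,
        1.0000e-02, -0.0000e+00]), 'position': array([ 0.262, -0.567,  0.404]), 'ee_rot': array([ 0.977,  0.215, -0.   , -0.001]), 'ft_force': array([-0.477, -0.004, -0.28 ]), 'torque': array([0.041, 0.009, 0.016]), 'grasp_force': np.float64(0.0), 'grip_width': np.float64(1.0)}
scene 460.1920378711266 262.2800569534445 193.15232087733628 [1.03  0.535 0.91 ] [[-0.756, 0.655, 0.009], [0.498, 0.583, -0.642], [-0.425, -0.481, -0.767]]
top 441.3154634010037 258.1975731305189 189.95334165324863 [ 0.327 -0.017  1.009] [[0.07, -0.998, 0.005], [-0.971, -0.069, -0.228], [0.227, 0.011, -0.974]]
tray_white top [([0.433, -0.187, 0.014], 0.73)]
tray_white scene [([0.438, -0.175, 0.014], 0.7)]
tray_purple top [([0.436, 0.172, 0.014], 0.84)]
tray_purple scene [([0.437, 0.183, 0.018], 0.62)]
beaker_blue top [([0.622, 0.312, 0.117], 0.86)]
beaker_blue scene [([0.603, 0.295, 0.121], 0.75)]
beaker_orange top [([0.595, 0.279, 0.11], 0.78)]
beaker_orange scene [([0.638, 0.322, 0.109], 0.69)]
beaker_grey top [([0.595, 0.275, 0.068], 0.61)]
beaker_grey scene [([0.642, 0.318, 0.071], 0.92), ([0.679, -0.0, 0.053], 0.18)]
jar_yellow top [([0.667, -0.015, 0.056], 0.66)]
jar_yellow scene [([0.679, -0.001, 0.052], 0.75)]
jar_red top [([0.597, -0.283, 0.056], 0.74)]
jar_red scene [([0.609, -0.273, 0.044], 0.55)]
jar_green top [([0.635, 0.151, 0.055], 0.94)]
jar_green scene [([0.642, 0.16, 0.052], 0.97)]
mug top [([0.622, -0.153, 0.038], 0.68)]
mug scene [([0.621, -0.143, 0.056], 0.56)]
```

View pics/top0.png

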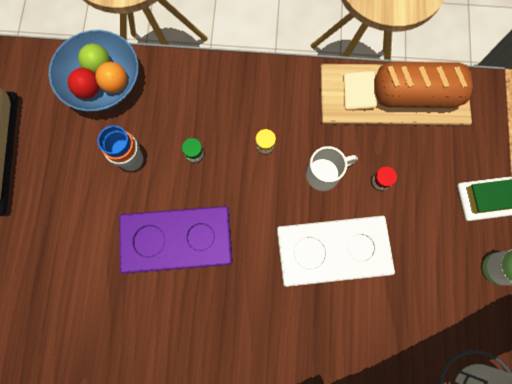

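View pics/scene0.png

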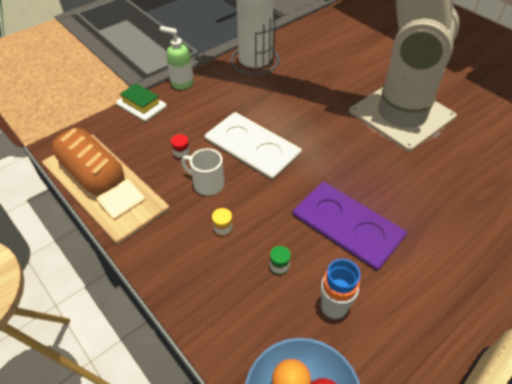

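The top view shows the stack at px (118,145), green lid (192,148), yellow lid (265,139), red lid (386,177) and mug (325,168) with its handle to the right. The purple tray is at (175,240) and the white one at (335,250), with both larger wells on the left (+y). Next I fit model silhouettes to the colour masks in both views.

```bash
cat > fit.py <<'E'
from h import *
from scipy.optimize import least_squares
C=dict(blue=((100,120,60),(118,255,255)),yellow=((22,150,100),(34,255,255)),red=((0,180,100),(4,255,255)),green=((50,150,40),(75,255,200)),
 purple=((128,100,40),(150,255,255)),white=((0,0,190),(179,40,255)),orange=((5,170,120),(14,255,255)))
def mask(img,c,uv):
    h=cv2.cvtColor(img,cv2.COLOR_BGR2HSV); m=cv2.inRange(h,*map(np.array,C[c]))
    if c=="red": m|=cv2.inRange(h,np.array((174,180,100)),np.array((179,255,255)))
    n,l,s,ct=cv2.connectedComponentsWithStats(m)
    best=min((i for i in range(1,n) if s[i,4]>60),key=lambda i:np.hypot(*(ct[i]-uv)))
    p=cv2.findContours((l==best).astype(np.uint8),cv2.RETR_EXTERNAL,cv2.CHAIN_APPROX_NONE)[0][0]
    return cv2.convexHull(p).astype(np.float32)
def mom(h,pad=0):
    m=cv2.moments(h); a=m["m00"]; return np.array([m["m10"]/a,m["m01"]/a]),.5*np.arctan2(2*m["mu11"],m["mu20"]-m["mu02"]),a
def cyl(x,y,r,z0,z1):
    a=np.linspace(0,2*np.pi,40,endpoint=False); return [(x+r*np.cos(t),y+r*np.sin(t),z) for t in a for z in(z0,z1)]
def tray(x,y,w):
    P=[]
    for sx in(-1,1):
        for sy in(-1,1): 
            for z in (0.004,.014): P.append((x+sx*.0665*np.cos(w)-sy*.124*np.sin(w),y+sx*.0665*np.sin(w)+sy*.124*np.cos(w),z))
    return P
def hull(n,P): return cv2.convexHull(np.array([proj(n,p) for p in P],np.float32))
def fit(n,img,c,x0,model):
    h=hull(n,model(*x0)); t=mom(mask(img,c,mom(h)[0]))
    def f(q):
        m=mom(hull(n,model(*q))); e=list(m[0]-t[0])
        if len(q)>2: d=m[1]-t[1]; e.append(100*np.sin(d))
        return e
    s=least_squares(f,x0,diff_step=1e-3); return s.x,t[2]/mom(hull(n,model(*s.x)))[2]
J=lambda x,y:cyl(x,y,.0225,.040,.054)
B=lambda x,y:cyl(x,y,.031,.116,.142)
E
python3 - <<'E'
from fit import *
for n in("top","scene"):
    im=viewer.camera(n)
    for c,x0,m in (("blue",(.605,.29),B),("yellow",(.67,-.01),J),("red",(.6,-.28),J),("green",(.635,.155),J),("purple",(.437,.178,.03),tray),("white",(.435,-.18,.05),tray)):
        print(n,c,*fit(n,im,c,x0,m))
E
```

```text
top blue [0.61655495 0.30253821] 0.8976578390589772
top yellow [ 0.67411895 -0.0141127 ] 0.8374268520928818Traceback (most recent call last):
  File "<stdin>", line 5, in <module>
  File "fit.py", line 29, in fit
    s=least_squares(f,x0,diff_step=1e-3); return s.x,t[2]/mom(hull(n,model(*s.x)))[2]
    return func(*args, **kwargs)
    result = trf(vector_fun.fun, vector_fun.jac, x0, f0, J0, lb, ub, ftol, xtol,
                 gtol, max_nfev, x_scale, loss_function, tr_solver,
                 tr_options.copy(), verbose, callback=callback_wrapped)
    return trf_no_bounds(
        fun, jac, x0, f0, J0, ftol, xtol, gtol, max_nfev, x_scale,
        loss_function, tr_solver, tr_options, verbose, callback=callback)
    f_new = fun(x_new)
    self._update_fun()
    ~~~~~~~~~~~~~~~~^^
    self.f = self.fun_wrapped(xp_copy(self.x))
             ~~~~~~~~~~~~~~~~^^^^^^^^^^^^^^^^^
    return np.atleast_1d(self.fun(x))
                         ~~~~~~~~^^^
    return self.f(x, *self.args, **self.kwargs)
           ~~~~~~^^^^^^^^^^^^^^^^^^^^^^^^^^^^^^
  File "fit.py", line 26, in f
    m=mom(hull(n,model(*q))); e=list(m[0]-t[0])
          ~~~~^^^^^^^^^^^^^
  File "fit.py", line 22, in hull
    def hull(n,P): return cv2.convexHull(np.array([proj(n,p) for p in P],np.float32))
                                                   ~~~~^^^^^
  File "h.py", line 7, in proj
    f,cx,cy,R,t=K(n); c=R@np.array(X)+t; return np.array([cx+f*c[0]/c[2],cy+f*c[1]/c[2]])
                ~^^^
  File "h.py", line 4, in K
    p=viewer.camera_params(n); f=192/np.tan(np.radians(p["vertical_fov"])/2)
ValueError: time passes only in moves, steps and waits
```

```bash
sed -i 's/^def K/import functools\n@functools.cache\ndef K/' h.py; sed -i 's/diff_step=1e-3/diff_step=1e-3,x_scale=.01/' fit.py
cat > run.py <<'E'
from fit import *
import sys
A=dict(blue=((.605,.29),B),yellow=((.67,-.01),J),red=((.6,-.28),J),green=((.635,.155),J),purple=((.437,.178,.03),tray),white=((.435,-.18,.05),tray))
if __name__=="__main__":
  for n in("top","scene"):
    im=viewer.camera(n)
    for c,(x0,m) in A.items(): x,a=fit(n,im,c,x0,m); print(n,c,x.round(4),round(a,2),mom(hull(n,m(*x)))[0].round(1))
E
python3 run.py
```

```text
top blue [0.6166 0.3025] 0.9 [113.5 140.7]
top yellow [ 0.6741 -0.0141] 0.84 [265.2 138.4]
top red [ 0.6043 -0.2922] 0.91 [386. 176.]
top green [0.64   0.1524] 0.86 [191.6 147.6]
top purple [0.4334 0.1737 0.1528] 0.99 [174.7 239.3]
top white [ 0.4336 -0.1884  0.1742] 0.99 [334.9 250.5]
scene blue [0.6135 0.3016] 0.85 [342.8 275. ]
scene yellow [ 0.6713 -0.0141] 0.83 [221.4 216.7]
scene red [ 0.6021 -0.2897] 0.92 [179.2 141.2]
scene green [0.6397 0.1545] 0.73 [279.8 255.8]
scene purple [0.4323 0.175  0.1453] 0.97 [349.9 224.4]
scene white [ 0.4307 -0.189   0.1608] 0.93 [253.2 143.9]
```

>>> arm_command(plan=[{"spin":-0.142},{"spin":-0.142},{"spin":-0.142},{"spin":-0.142}], grip=-1, newtons=20)

```text
invalid input at $.plan[0]: expected keys dp, spin
```

>>> arm_command(plan=[{"spin":-0.142},{"spin":-0.142},{"spin":-0.142},{"spin":-0.142}])

```text
invalid input at $.plan[0]: expected keys dp, spin
```

>>> arm_command(plan=[{"dp":[43,17.5,0]},{"dp":[43,17.5,0]},{"dp":[43,17.5,0]},{"dp":[43,17.5,0]},{"dp":[43,17.5,0]}])

```text
invalid input at $.plan[0]: expected keys dp, spin
```

>>> arm_command(plan=[{"dp":[0,0,0],"spin":-0.142},{"dp":[0,0,0],"spin":-0.142},{"dp":[0,0,0],"spin":-0.142},{"dp":[0,0,0],"spin":-0.142}], grip=-1, newtons=20)

```text
clock: 1.55
position: [0.2621, -0.5674, 0.4048]
ee_rot: [0.876, 0.482, -0.0, 0.0]
ft_force: [0.5, 0.3, 0.0]
grip_width: 0.997
grasp_force: 0.0
```

>>> arm_command(plan=[{"dp":[0,0,0],"spin":-0.142},{"dp":[0,0,0],"spin":-0.142},{"dp":[0,0,0],"spin":-0.142},{"dp":[0,0,0],"spin":-0.142}])

```text
clock: 1.95
position: [0.2622, -0.5674, 0.4047]
ee_rot: [0.706, 0.708, 0.0, 0.0]
ft_force: [0.5, 0.6, 0.0]
grip_width: 0.996
grasp_force: 0.0
```

>>> arm_command(plan=[{"dp":[43,17.5,0],"spin":0},{"dp":[43,17.5,0],"spin":0},{"dp":[43,17.5,0],"spin":0},{"dp":[43,17.5,0],"spin":0},{"dp":[43,17.5,0],"spin":0}])

```text
clock: 2.45
position: [0.3504, -0.3507, 0.4049]
ee_rot: [0.708, 0.706, -0.0, 0.0]
ft_force: [1.4, -0.1, 1.0]
grip_width: 1.002
grasp_force: 0.0
```

>>> arm_command(plan=[{"dp":[43.5,17.6,0],"spin":0},{"dp":[43.5,17.6,0],"spin":0},{"dp":[43.5,17.6,0],"spin":0},{"dp":[43.5,17.6,0],"spin":0},{"dp":[43.5,17.6,0],"spin":0}])

```text
clock: 2.95
position: [0.4388, -0.1333, 0.4051]
ee_rot: [0.708, 0.706, -0.0, 0.001]
ft_force: [1.3, -0.5, -0.4]
grip_width: 1.0
grasp_force: 0.0
```

>>> arm_command(plan=[{"dp":[43.5,17.6,0],"spin":0},{"dp":[43.5,17.6,0],"spin":0},{"dp":[43.5,17.6,0],"spin":0},{"dp":[43.5,17.6,0],"spin":0},{"dp":[43.5,17.6,0],"spin":0}])

```text
clock: 3.45
position: [0.5274, 0.0837, 0.4051]
ee_rot: [0.708, 0.706, 0.0, 0.001]
ft_force: [1.4, -0.9, 0.3]
grip_width: 0.998
grasp_force: 0.0
```

>>> arm_command(plan=[{"dp":[43.5,17.6,0],"spin":0},{"dp":[43.5,17.6,0],"spin":0},{"dp":[43.5,17.6,0],"spin":0},{"dp":[43.5,17.6,0],"spin":0},{"dp":[43.5,17.6,0],"spin":0}])

```text
clock: 3.95
position: [0.6162, 0.3009, 0.4044]
ee_rot: [0.708, 0.706, -0.0, 0.0]
ft_force: [-0.0, 0.0, 1.1]
grip_width: 0.994
grasp_force: 0.0
```

>>> arm_command(plan=[{"dp":[0,0,20],"spin":0},{"dp":[0,0,20],"spin":0},{"dp":[0,0,0],"spin":0}])

```text
clock: 4.25
position: [0.6151, 0.2992, 0.3615]
ee_rot: [0.708, 0.707, -0.002, -0.001]
ft_force: [0.1, 0.2, 0.4]
grip_width: 0.996
grasp_force: 0.0
```

Run:
```python
from h import *
a=[viewer.camera(n) for n in("top","scene")]
p=[proj("top",(.615,.302,.142)).astype(int),proj("scene",(.615,.302,.142)).astype(int)]
cs=[cv2.resize(i[max(0,v-70):max(0,v-70)+140,max(0,u-80):max(0,u-80)+100+60],None,fx=2.5,fy=2.5) for i,(u,v) in zip(a,p)]
print(p);cv2.imwrite("pics/s1.png",np.hstack(cs))
```

```text
[array([111, 139]), array([343, 271])]
```

View pics/s1.png

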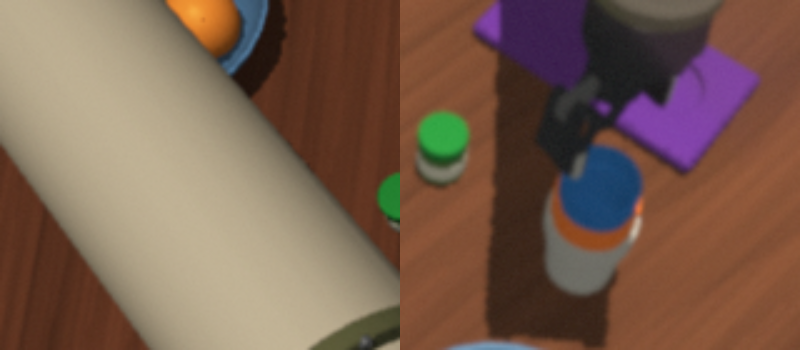

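The top view is blocked by the arm. The scene view shows the +x finger left of the blue rim at crop (575,165) and the stack still upright. Descending to the band.

>>> arm_command(plan=[{"dp":[1,0,20],"spin":0},{"dp":[1,0,20],"spin":0},{"dp":[0,0,15],"spin":0},{"dp":[0,0,10],"spin":0},{"dp":[0,0,6],"spin":0}])

```text
clock: 4.85
position: [0.6156, 0.3011, 0.2935]
ee_rot: [0.708, 0.706, 0.0, 0.0]
ft_force: [-0.2, 0.6, 0.6]
grip_width: 0.998
grasp_force: 0.0
```

>>> arm_command(plan=[{"dp":[0,0,0],"spin":0},{"dp":[0,0,0],"spin":0}])

```text
clock: 5.05
position: [0.6156, 0.3015, 0.2945]
ee_rot: [0.708, 0.706, 0.0, 0.0]
ft_force: [0.2, 0.0, 0.4]
grip_width: 1.004
grasp_force: 0.0
```

Run:
```python
from h import *
a=viewer.camera("scene")
print(proj("scene",(.615,.301,.142)))
cv2.imwrite("pics/s2.png",cv2.resize(a[200:340,260:420],None,fx=4,fy=4))
```

```text
[342.91315503 271.64953758]
```

View pics/s2.png

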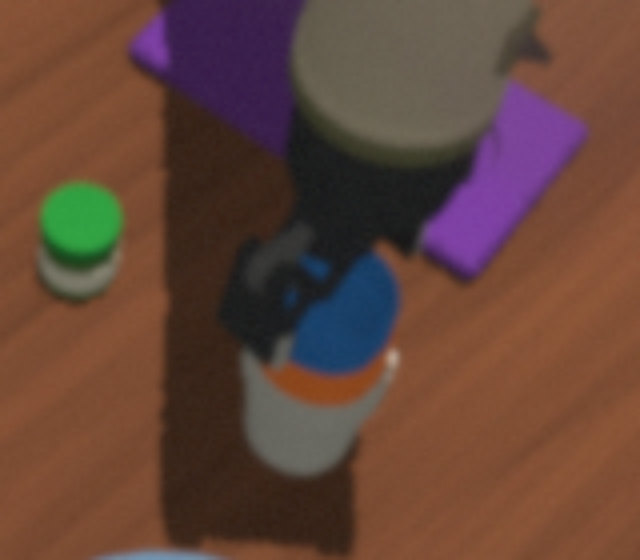

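The scene crop shows the +x finger standing left of the blue band, with its tip at crop (275,362) above the orange rim. I'll go 3 mm lower and close.

>>> arm_command(plan=[{"dp":[0,0,3],"spin":0},{"dp":[0,0,0],"spin":0}])

```text
clock: 5.3
position: [0.6154, 0.3014, 0.2907]
ee_rot: [0.708, 0.706, -0.0, 0.0]
ft_force: [-0.5, -0.7, 0.3]
grip_width: 1.0
grasp_force: 0.0
```

>>> arm_command(plan=[{"dp":[0,0,0],"spin":0},{"dp":[0,0,0],"spin":0},{"dp":[0,0,0],"spin":0},{"dp":[0,0,0],"spin":0},{"dp":[0,0,0],"spin":0}], grip=1, newtons=20)

```text
clock: 5.8
position: [0.6155, 0.3015, 0.2911]
ee_rot: [0.708, 0.706, 0.0, 0.0]
ft_force: [0.9, -0.3, 4.1]
grip_width: 0.727
grasp_force: 22.2
```

>>> arm_command(plan=[{"dp":[0,0,0],"spin":0},{"dp":[0,0,0],"spin":0},{"dp":[0,0,0],"spin":0}])

```text
clock: 6.1
position: [0.6155, 0.3015, 0.2911]
ee_rot: [0.708, 0.706, 0.0, 0.0]
ft_force: [0.1, -0.5, 5.0]
grip_width: 0.718
grasp_force: 22.3
```

>>> arm_command(plan=[{"dp":[0,0,-4],"spin":0},{"dp":[0,0,-6],"spin":0},{"dp":[0,0,-8],"spin":0},{"dp":[0,0,-8],"spin":0},{"dp":[0,0,0],"spin":0}])

```text
clock: 6.6
position: [0.6156, 0.3017, 0.3184]
ee_rot: [0.708, 0.706, 0.001, 0.0]
ft_force: [-0.2, 0.7, 0.4]
grip_width: 0.721
grasp_force: 22.0
```

Run:
```python
from h import *
a=viewer.camera("scene")
cv2.imwrite("pics/s3.png",cv2.resize(a[200:340,260:420],None,fx=4,fy=4))
```

```text
(no output)
```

View pics/s3.png

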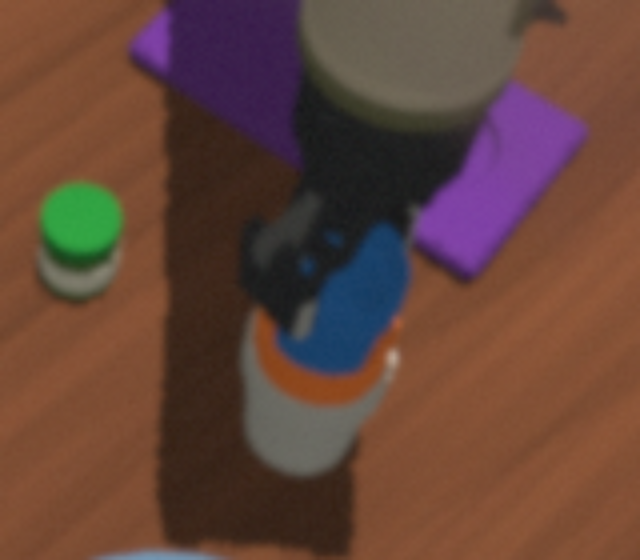

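Blue has risen 27 mm and the orange rim stays at crop (325,400), so nothing is being pulled along. Now lift clear and carry blue to the white tray.

>>> arm_command(plan=[{"dp":[0,0,-10],"spin":0},{"dp":[0,0,-15],"spin":0},{"dp":[0,0,-20],"spin":0},{"dp":[0,0,-20],"spin":0},{"dp":[0,0,-10],"spin":0}])

```text
clock: 7.15
position: [0.6154, 0.3018, 0.3948]
ee_rot: [0.708, 0.706, 0.001, 0.0]
ft_force: [0.0, -0.0, -0.6]
grip_width: 0.718
grasp_force: 22.1
```

>>> arm_command(plan=[{"dp":[-20,-9,0],"spin":0},{"dp":[-39.5,-17.5,0],"spin":0},{"dp":[-39.5,-17.5,0],"spin":0},{"dp":[-39.5,-17.5,0],"spin":0},{"dp":[-39.5,-17.5,0],"spin":0}])

```text
clock: 7.65
position: [0.5351, 0.1222, 0.3918]
ee_rot: [0.708, 0.706, -0.0, 0.0]
ft_force: [0.4, -0.5, 0.6]
grip_width: 0.724
grasp_force: 22.2
```

>>> arm_command(plan=[{"dp":[-39.5,-17.5,0],"spin":0},{"dp":[-39.5,-17.5,0],"spin":0},{"dp":[-39.5,-17.5,0],"spin":0},{"dp":[-39.5,-17.5,0],"spin":0},{"dp":[-39.5,-17.5,0],"spin":0}])

```text
clock: 8.15
position: [0.447, -0.075, 0.3922]
ee_rot: [0.708, 0.706, 0.0, 0.001]
ft_force: [1.0, -0.8, -1.0]
grip_width: 0.725
grasp_force: 22.2
```

>>> arm_command(plan=[{"dp":[-39,-17.5,0],"spin":0},{"dp":[-20,-9,0],"spin":0},{"dp":[0,0,0],"spin":0},{"dp":[0,0,0],"spin":0}])

```text
clock: 8.55
position: [0.4216, -0.1323, 0.3921]
ee_rot: [0.708, 0.706, 0.0, 0.0]
ft_force: [0.6, 0.6, -0.8]
grip_width: 0.722
grasp_force: 22.2
```

Run:
```python
from run import *
o=manip.get_obs();print(np.round(o["position"],4),o["grip_width"])
for n in("top","scene"):
    im=viewer.camera(n)
    for c,x0 in (("white",(.432,-.188,.167)),("purple",(.433,.1744,.149))):
        try: x,a=fit(n,im,c,x0,tray);print(n,c,x.round(4),round(a,2))
        except Exception as e: print(e)
    cv2.imwrite(f"pics/b_{n}.png",im)
```

```text
[ 0.4216 -0.1323  0.3921] 0.7218673878758645
top white [ 0.4562 -0.0706  1.5295] 0.04
top purple [0.4334 0.1737 0.1528] 0.99
scene white [ 0.4355 -0.2439  0.8336] 0.51
scene purple [0.432  0.175  0.1433] 0.97
```

View pics/b_scene.png

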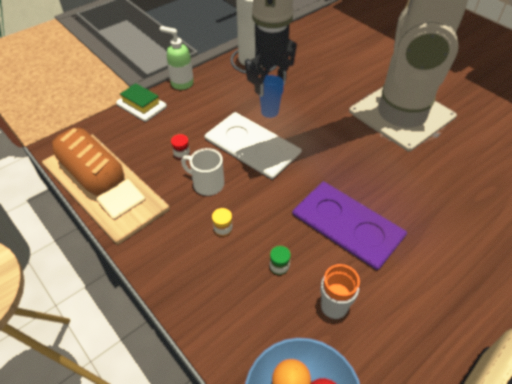

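Blue is held upright in the gripper at (272,95), the orange and grey beakers still stand at (340,290), and the white tray lies unmoved. Lowering.

>>> arm_command(plan=[{"dp":[0,0,40],"spin":0},{"dp":[0,0,40],"spin":0},{"dp":[0,0,25],"spin":0},{"dp":[0,0,15],"spin":0},{"dp":[0,0,0],"spin":0}])

```text
clock: 9.15
position: [0.4212, -0.1314, 0.27]
ee_rot: [0.707, 0.707, -0.0, -0.002]
ft_force: [0.2, -0.3, -0.5]
grip_width: 0.724
grasp_force: 22.3
```

Run:
```python
from h import *
a=viewer.camera("scene")
c=a[75:195,190:330].copy()
c=cv2.resize(c,None,fx=4,fy=4)
w=np.radians(0);cx,cy=.4224,-.1315
for t in np.linspace(0,6.28,60):
    for X,col in (((cx+.035*np.cos(t),cy+.035*np.sin(t),.018),(0,0,255)),((.4216+.022*np.cos(t),-.1323+.022*np.sin(t),.031),(0,255,255))):
        p=(proj("scene",X)-(190,75)+.5)*4; cv2.circle(c,tuple(p.astype(int).tolist()),1,col,-1)
cv2.imwrite("pics/s4.png",c)
```

```text
(no output)
```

View pics/s4.png

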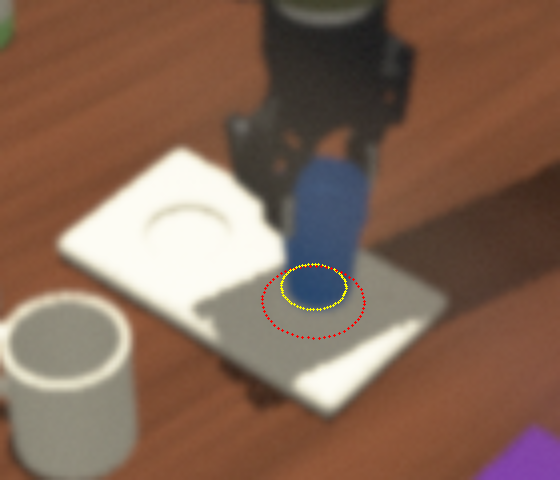

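The predicted foot (yellow) matches the blue foot at crop (315,290) and lies inside the predicted well (red). Setting down.

>>> arm_command(plan=[{"dp":[0,0,7],"spin":0},{"dp":[0,0,5],"spin":0},{"dp":[0,0,3],"spin":0},{"dp":[0,0,2],"spin":0},{"dp":[0,0,0],"spin":0}])

```text
clock: 9.7
position: [0.4215, -0.1327, 0.2546]
ee_rot: [0.708, 0.706, -0.0, -0.0]
ft_force: [0.3, -0.2, -0.2]
grip_width: 0.722
grasp_force: 22.3
```

>>> arm_command(plan=[{"dp":[0,0,1],"spin":0},{"dp":[0,0,1],"spin":0},{"dp":[0,0,0],"spin":0}])

```text
clock: 10.0
position: [0.4215, -0.1327, 0.2527]
ee_rot: [0.708, 0.706, -0.0, 0.0]
ft_force: [-0.9, -0.6, -0.8]
grip_width: 0.724
grasp_force: 22.3
```

>>> arm_command(plan=[{"dp":[0,0,1],"spin":0},{"dp":[0,0,1],"spin":0},{"dp":[0,0,0],"spin":0}])

```text
clock: 10.3
position: [0.4215, -0.1327, 0.2506]
ee_rot: [0.708, 0.706, -0.0, -0.0]
ft_force: [0.0, 0.5, -0.3]
grip_width: 0.72
grasp_force: 22.3
```

>>> arm_command(plan=[{"dp":[0,0,0.8],"spin":0},{"dp":[0,0,0],"spin":0}])

```text
clock: 10.5
position: [0.4216, -0.1327, 0.25]
ee_rot: [0.708, 0.706, 0.0, 0.0]
ft_force: [-0.7, -0.1, 0.7]
grip_width: 0.724
grasp_force: 22.4
```

>>> arm_command(plan=[{"dp":[0,0,0.5],"spin":0},{"dp":[0,0,0],"spin":0}])

```text
clock: 10.7
position: [0.4217, -0.1327, 0.2499]
ee_rot: [0.708, 0.706, -0.0, 0.0]
ft_force: [-1.8, 0.7, 6.6]
grip_width: 0.723
grasp_force: 22.8
```

>>> arm_command(plan=[{"dp":[0,0,0.5],"spin":0},{"dp":[0,0,0],"spin":0}])

```text
clock: 10.9
position: [0.4218, -0.1326, 0.2498]
ee_rot: [0.708, 0.706, -0.0, 0.0]
ft_force: [-4.4, 0.8, 14.0]
grip_width: 0.724
grasp_force: 23.4
```

>>> arm_command(plan=[{"dp":[0,0,-0.8],"spin":0},{"dp":[0,0,0],"spin":0}])

```text
clock: 11.1
position: [0.4216, -0.1327, 0.2499]
ee_rot: [0.708, 0.706, 0.0, 0.0]
ft_force: [-1.2, 0.9, 4.9]
grip_width: 0.723
grasp_force: 22.7
```

>>> arm_command(plan=[{"dp":[0,0,0],"spin":0},{"dp":[0,0,0],"spin":0},{"dp":[0,0,0],"spin":0},{"dp":[0,0,0],"spin":0},{"dp":[0,0,0],"spin":0}], grip=-1)

```text
clock: 11.6
position: [0.4215, -0.1327, 0.2497]
ee_rot: [0.708, 0.706, 0.0, 0.0]
ft_force: [-0.6, 1.4, -0.2]
grip_width: 0.998
grasp_force: 0.0
```

>>> arm_command(plan=[{"dp":[0,0,-5],"spin":0},{"dp":[0,0,-10],"spin":0},{"dp":[0,0,-20],"spin":0},{"dp":[0,0,-40],"spin":0},{"dp":[0,0,-40],"spin":0}])

```text
clock: 12.1
position: [0.4212, -0.1323, 0.3666]
ee_rot: [0.708, 0.707, 0.0, -0.0]
ft_force: [1.1, -0.2, -0.7]
grip_width: 1.0
grasp_force: 0.0
```

>>> arm_command(plan=[{"dp":[10,20,0],"spin":0},{"dp":[20,42,0],"spin":0},{"dp":[20,42,0],"spin":0},{"dp":[20,42,0],"spin":0},{"dp":[20,42,0],"spin":0}])

```text
clock: 12.6
position: [0.6113, -0.0427, 0.3656]
ee_rot: [0.708, 0.706, 0.0, 0.0]
ft_force: [0.8, -1.4, 1.1]
grip_width: 1.001
grasp_force: 0.0
```

>>> arm_command(plan=[{"dp":[20,42,0],"spin":0},{"dp":[9,22,0],"spin":0},{"dp":[0,0,0],"spin":0},{"dp":[0,0,0],"spin":0}])

```text
clock: 13.0
position: [0.6737, -0.0141, 0.365]
ee_rot: [0.708, 0.707, -0.0, -0.0]
ft_force: [-0.6, -0.8, 0.4]
grip_width: 1.001
grasp_force: 0.0
```

Run:
```python
from run import *
print(np.round(manip.get_obs()["position"],4))
B2=lambda x,y:cyl(x,y,.031,.078,.101)
for n in ("top","scene"):
    im=viewer.camera(n)
    cv2.imwrite(f"pics/c_{n}.png",im)
    for c,x0,m in(("yellow",(.6727,-.0141),J),("blue",(.4216,-.1327),lambda x,y:cyl(x,y,.031,.078,.101)+cyl(x,y,.022,.011,.011)),("white",(.432,-.1887,.167),tray)):
        x,a=fit(n,im,c,x0,m);print(n,c,x.round(4),round(a,2))
a=cv2.imread("pics/c_top.png")[180:300,250:420]; b=cv2.imread("pics/c_scene.png")[90:210,190:330]
cv2.imwrite("pics/c.png",cv2.resize(np.hstack([a,b]),None,fx=2.5,fy=2.5))
```

```text
[ 0.6737 -0.0141  0.365 ]
top yellow [ 0.6646 -0.0092] 0.31Traceback (most recent call last):
  File "<stdin>", line 8, in <module>
  File "fit.py", line 24, in fit
    h=hull(n,model(*x0)); t=mom(mask(img,c,mom(h)[0]))
                                ~~~~^^^^^^^^^^^^^^^^^
  File "fit.py", line 9, in mask
    best=min((i for i in range(1,n) if s[i,4]>60),key=lambda i:np.hypot(*(ct[i]-uv)))
ValueError: min() iterable argument is empty
```

>>> arm_command(plan=[{"dp":[0,0,40],"spin":0},{"dp":[0,0,40],"spin":0},{"dp":[0,0,30],"spin":0},{"dp":[0,0,15],"spin":0},{"dp":[0,0,0],"spin":0}])

```text
clock: 13.55
position: [0.6728, -0.0153, 0.2385]
ee_rot: [0.708, 0.706, -0.001, -0.001]
ft_force: [-0.9, -0.8, -0.5]
grip_width: 0.997
grasp_force: 0.0
```

Run:
```python
from h import *
b=viewer.camera("scene")[90:250,180:340]
cv2.imwrite("pics/c.png",cv2.resize(b,None,fx=3.5,fy=3.5))
```

```text
(no output)
```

View pics/c.png

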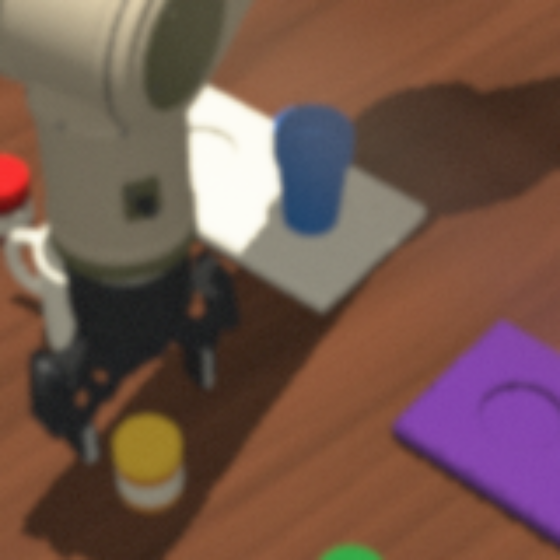

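Blue stands upright on the white tray at crop (315,170). The open fingers, with tips at (90,455) and (208,380), straddle the yellow lid at (148,447). Going down to grasp.

>>> arm_command(plan=[{"dp":[1,0,20],"spin":0},{"dp":[0,0,15],"spin":0},{"dp":[0,0,10],"spin":0},{"dp":[0,0,7],"spin":0},{"dp":[0,0,0],"spin":0}])

```text
clock: 14.1
position: [0.6736, -0.0133, 0.1871]
ee_rot: [0.708, 0.706, -0.0, -0.0]
ft_force: [0.4, 0.8, 0.1]
grip_width: 0.998
grasp_force: 0.0
```

>>> arm_command(plan=[{"dp":[0,0,0],"spin":0},{"dp":[0,0,0],"spin":0},{"dp":[0,0,0],"spin":0},{"dp":[0,0,0],"spin":0},{"dp":[0,0,0],"spin":0}], grip=1, newtons=20)

```text
clock: 14.6
position: [0.674, -0.0131, 0.1884]
ee_rot: [0.708, 0.706, 0.0, 0.0]
ft_force: [-1.2, -0.0, 3.5]
grip_width: 0.519
grasp_force: 20.2
```

>>> arm_command(plan=[{"dp":[0,0,0],"spin":0},{"dp":[0,0,0],"spin":0},{"dp":[0,0,0],"spin":0},{"dp":[0,0,0],"spin":0}])

```text
clock: 15.0
position: [0.674, -0.0131, 0.1884]
ee_rot: [0.708, 0.706, 0.0, 0.0]
ft_force: [-1.2, 0.5, 6.4]
grip_width: 0.522
grasp_force: 20.3
```

>>> arm_command(plan=[{"dp":[0,0,-10],"spin":0},{"dp":[0,0,-25],"spin":0},{"dp":[0,0,-40],"spin":0},{"dp":[0,0,-40],"spin":0},{"dp":[0,0,-25],"spin":0}])

```text
clock: 15.5
position: [0.6739, -0.0129, 0.3314]
ee_rot: [0.708, 0.706, 0.001, 0.001]
ft_force: [0.7, -0.6, -0.8]
grip_width: 0.519
grasp_force: 20.8
```

>>> arm_command(plan=[{"dp":[-16,-16,0],"spin":0},{"dp":[-34,-34,0],"spin":0},{"dp":[-34,-34,0],"spin":0},{"dp":[-34,-34,0],"spin":0},{"dp":[-34,-34,0],"spin":0}])

```text
clock: 16.0
position: [0.5198, -0.166, 0.3279]
ee_rot: [0.708, 0.706, -0.0, 0.0]
ft_force: [-0.0, -0.9, -0.0]
grip_width: 0.519
grasp_force: 20.9
```

>>> arm_command(plan=[{"dp":[-34,-34,0],"spin":0},{"dp":[-32,-32,0],"spin":0},{"dp":[-15,-14,0],"spin":0},{"dp":[0,0,0],"spin":0},{"dp":[0,0,0],"spin":0}])

```text
clock: 16.5
position: [0.4413, -0.2455, 0.3281]
ee_rot: [0.708, 0.706, 0.0, 0.0]
ft_force: [-0.0, -0.1, -0.8]
grip_width: 0.521
grasp_force: 20.9
```

>>> arm_command(plan=[{"dp":[0,0,30],"spin":0},{"dp":[0,0,35],"spin":0},{"dp":[0,0,25],"spin":0},{"dp":[0,0,10],"spin":0},{"dp":[0,0,0],"spin":0}])

```text
clock: 17.0
position: [0.4417, -0.2446, 0.2269]
ee_rot: [0.707, 0.707, 0.0, -0.001]
ft_force: [0.0, 0.6, -0.2]
grip_width: 0.519
grasp_force: 20.9
```

Run:
```python
from h import *
print(manip.get_obs()["position"])
a=viewer.camera("scene")[70:190,180:330]
c=cv2.resize(a,None,fx=4,fy=4)
for cx,cy,r in ((.4416,-.2459,.030),(.4224,-.1315,.035)):
  for t in np.linspace(0,6.28,60):
    p=(proj("scene",(cx+r*np.cos(t),cy+r*np.sin(t),.018))-(180,70)+.5)*4; cv2.circle(c,tuple(p.astype(int).tolist()),1,(0,0,255),-1)
cv2.imwrite("pics/d.png",c)
```

```text
[ 0.44172436 -0.24456552  0.22694577]
```

View pics/d.png

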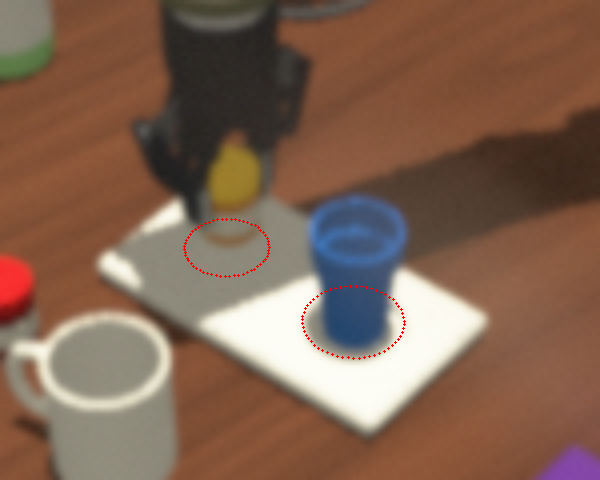

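Blue stands upright in the large well, with its foot inside the red outline at crop (355,325), and the honey hovers over the small well at (228,247). Lowering.

>>> arm_command(plan=[{"dp":[0,0,10],"spin":0},{"dp":[0,0,8],"spin":0},{"dp":[0,0,5],"spin":0},{"dp":[0,0,2],"spin":0},{"dp":[0,0,0],"spin":0}])

```text
clock: 17.55
position: [0.4413, -0.2457, 0.2025]
ee_rot: [0.708, 0.706, 0.0, -0.0]
ft_force: [-0.5, -0.8, -0.1]
grip_width: 0.521
grasp_force: 20.9
```

>>> arm_command(plan=[{"dp":[0,0,1],"spin":0},{"dp":[0,0,0.6],"spin":0},{"dp":[0,0,0],"spin":0}])

```text
clock: 17.85
position: [0.4413, -0.2458, 0.2012]
ee_rot: [0.708, 0.706, -0.0, 0.0]
ft_force: [0.4, -0.1, -0.3]
grip_width: 0.52
grasp_force: 20.9
```

>>> arm_command(plan=[{"dp":[0,0,0.6],"spin":0},{"dp":[0,0,0],"spin":0}])

```text
clock: 18.05
position: [0.4413, -0.2457, 0.2005]
ee_rot: [0.708, 0.706, -0.0, 0.0]
ft_force: [-0.2, 0.2, -0.8]
grip_width: 0.521
grasp_force: 20.9
```

>>> arm_command(plan=[{"dp":[0,0,0.6],"spin":0},{"dp":[0,0,0],"spin":0}])

```text
clock: 18.25
position: [0.4413, -0.2457, 0.1999]
ee_rot: [0.708, 0.706, -0.0, 0.0]
ft_force: [-0.5, -0.9, -1.3]
grip_width: 0.518
grasp_force: 20.9
```

>>> arm_command(plan=[{"dp":[0,0,0.5],"spin":0},{"dp":[0,0,0],"spin":0}])

```text
clock: 18.45
position: [0.4413, -0.2458, 0.1994]
ee_rot: [0.708, 0.706, -0.0, 0.0]
ft_force: [-0.5, 0.1, -0.6]
grip_width: 0.525
grasp_force: 20.9
```

>>> arm_command(plan=[{"dp":[0,0,0.4],"spin":0},{"dp":[0,0,0],"spin":0}])

```text
clock: 18.65
position: [0.4413, -0.2458, 0.1993]
ee_rot: [0.708, 0.706, -0.0, 0.0]
ft_force: [-2.0, 1.0, 3.5]
grip_width: 0.521
grasp_force: 21.1
```

>>> arm_command(plan=[{"dp":[0,0,0],"spin":0},{"dp":[0,0,0],"spin":0},{"dp":[0,0,0],"spin":0},{"dp":[0,0,0],"spin":0},{"dp":[0,0,0],"spin":0}], grip=-1)

```text
clock: 19.15
position: [0.4413, -0.2457, 0.199]
ee_rot: [0.708, 0.706, 0.0, 0.0]
ft_force: [0.8, 0.3, -0.1]
grip_width: 1.002
grasp_force: 0.0
```

>>> arm_command(plan=[{"dp":[0,0,-5],"spin":0},{"dp":[0,0,-15],"spin":0},{"dp":[0,0,-40],"spin":0},{"dp":[0,0,-50],"spin":0},{"dp":[0,0,-50],"spin":0}])

```text
clock: 19.65
position: [0.4411, -0.2451, 0.3619]
ee_rot: [0.707, 0.707, 0.0, 0.0]
ft_force: [0.9, -1.0, -0.7]
grip_width: 0.995
grasp_force: 0.0
```

Run:
```python
from run import *
print(manip.get_obs()["position"])
for n in ("top","scene"):
    im=viewer.camera(n); cv2.imwrite(f"pics/e_{n}.png",im)
    for c,x0,m in(("orange",(.615,.302),lambda x,y:cyl(x,y,.034,.090,.116)),("red",(.603,-.291),J),("yellow",(.4413,-.2458),lambda x,y:cyl(x,y,.0225,.051,.065)),("purple",(.433,.1744,.149),tray)):
        try:x,a=fit(n,im,c,x0,m);print(n,c,x.round(4),round(a,2))
        except Exception as e:print(n,c,e)
```

```text
[ 0.44105732 -0.24512336  0.36191179]
top orange [0.6175 0.3037] 0.97
top red [ 0.6041 -0.292 ] 0.92
top yellow [ 0.4403 -0.2471] 0.81
top purple [0.4334 0.1737 0.1527] 0.99
scene orange [0.6117 0.3004] 0.95
scene red [ 0.6023 -0.2897] 0.93
scene yellow [ 0.44   -0.2438] 0.57
scene purple [0.4322 0.1749 0.1453] 0.97
```

View pics/e_scene.png

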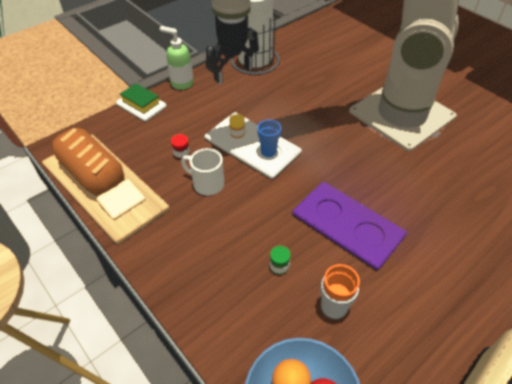

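Honey stands on the white tray at (237,122), blue is beside it at (269,138), and the orange/grey stack is at (340,290). Now the orange beaker.

>>> arm_command(plan=[{"dp":[23,7,0],"spin":0},{"dp":[45.5,14.5,0],"spin":0},{"dp":[45.5,14.5,0],"spin":0},{"dp":[45.5,14.5,0],"spin":0},{"dp":[45.5,14.5,0],"spin":0}])

```text
clock: 20.25
position: [0.5068, -0.0389, 0.3602]
ee_rot: [0.708, 0.706, 0.0, 0.001]
ft_force: [0.8, 0.3, 0.3]
grip_width: 0.997
grasp_force: 0.0
```

>>> arm_command(plan=[{"dp":[45.5,14.5,0],"spin":0},{"dp":[45.5,14.5,0],"spin":0},{"dp":[45.5,14.5,0],"spin":0},{"dp":[45.5,14.5,0],"spin":0},{"dp":[45.5,14.5,0],"spin":0}])

```text
clock: 20.75
position: [0.58, 0.1881, 0.36]
ee_rot: [0.708, 0.706, 0.0, 0.0]
ft_force: [0.2, -1.8, -0.3]
grip_width: 0.997
grasp_force: 0.0
```

>>> arm_command(plan=[{"dp":[45.5,14.5,0],"spin":0},{"dp":[45.5,14.5,0],"spin":0},{"dp":[24,7.5,0],"spin":0},{"dp":[0,0,0],"spin":0},{"dp":[0,0,0],"spin":0}])

```text
clock: 21.25
position: [0.6162, 0.3017, 0.3595]
ee_rot: [0.707, 0.707, -0.0, -0.0]
ft_force: [-0.7, -1.2, -0.4]
grip_width: 1.0
grasp_force: 0.0
```

>>> arm_command(plan=[{"dp":[0,0,25],"spin":0},{"dp":[0,0,15],"spin":0},{"dp":[0,0,0],"spin":0},{"dp":[0,0,0],"spin":0}])

```text
clock: 21.65
position: [0.6166, 0.3005, 0.3195]
ee_rot: [0.708, 0.706, -0.0, 0.0]
ft_force: [-0.3, 0.2, -0.3]
grip_width: 1.0
grasp_force: 0.0
```

>>> arm_command(plan=[{"dp":[1,-1.5,15],"spin":0},{"dp":[0,0,15],"spin":0},{"dp":[0,0,12],"spin":0},{"dp":[0,0,8],"spin":0},{"dp":[0,0,4],"spin":0}])

```text
clock: 22.15
position: [0.6147, 0.3023, 0.2636]
ee_rot: [0.708, 0.706, -0.001, -0.0]
ft_force: [-0.7, 0.4, 0.2]
grip_width: 1.001
grasp_force: 0.0
```

>>> arm_command(plan=[{"dp":[0,0,0],"spin":0},{"dp":[0,0,0],"spin":0}])

```text
clock: 22.35
position: [0.615, 0.3026, 0.2654]
ee_rot: [0.708, 0.706, 0.0, 0.0]
ft_force: [0.9, -0.6, 0.2]
grip_width: 0.996
grasp_force: 0.0
```

>>> arm_command(plan=[{"dp":[0,0,0.5],"spin":0},{"dp":[0,0,0],"spin":0},{"dp":[0,0,0],"spin":0},{"dp":[0,0,0],"spin":0},{"dp":[0,0,0],"spin":0}], grip=1, newtons=20)

```text
clock: 22.85
position: [0.6152, 0.3025, 0.2653]
ee_rot: [0.708, 0.706, 0.001, 0.0]
ft_force: [0.3, -0.5, 6.3]
grip_width: 0.789
grasp_force: 22.7
```

>>> arm_command(plan=[{"dp":[0,0,0],"spin":0},{"dp":[0,0,0],"spin":0}])

```text
clock: 23.05
position: [0.6151, 0.3026, 0.2653]
ee_rot: [0.708, 0.706, 0.001, 0.0]
ft_force: [-0.2, -0.2, 5.7]
grip_width: 0.785
grasp_force: 22.7
```

>>> arm_command(plan=[{"dp":[0,0,-4],"spin":0},{"dp":[0,0,-6],"spin":0},{"dp":[0,0,-8],"spin":0},{"dp":[0,0,-8],"spin":0},{"dp":[0,0,0],"spin":0}])

```text
clock: 23.55
position: [0.6151, 0.3028, 0.2922]
ee_rot: [0.708, 0.706, 0.001, 0.0]
ft_force: [0.5, -0.2, -0.8]
grip_width: 0.787
grasp_force: 22.7
```

Run:
```python
from h import *
a=viewer.camera("scene")
cv2.imwrite("pics/s5.png",cv2.resize(a[200:340,260:420],None,fx=4,fy=4))
```

```text
(no output)
```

View pics/s5.png

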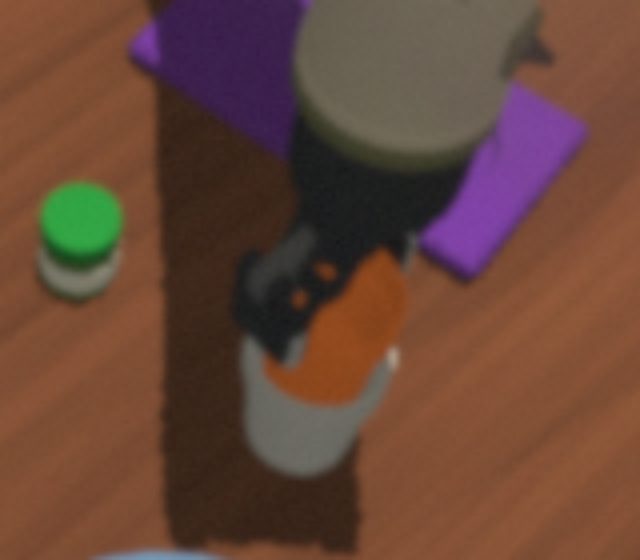

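Orange rises and the grey beaker stays with its foot at crop (303,470). Lift clear and carry to the purple tray's large well.

>>> arm_command(plan=[{"dp":[0,0,-10],"spin":0},{"dp":[0,0,-15],"spin":0},{"dp":[0,0,-20],"spin":0},{"dp":[0,0,-20],"spin":0},{"dp":[0,0,-10],"spin":0}])

```text
clock: 24.1
position: [0.615, 0.3028, 0.3686]
ee_rot: [0.708, 0.706, 0.001, 0.0]
ft_force: [-0.1, 1.0, -0.9]
grip_width: 0.788
grasp_force: 22.8
```

>>> arm_command(plan=[{"dp":[-7,-18,0],"spin":0},{"dp":[-14,-38,0],"spin":0},{"dp":[-14,-38,0],"spin":0},{"dp":[-14,-38,0],"spin":0},{"dp":[-14,-38,0],"spin":0}])

```text
clock: 24.6
position: [0.4433, 0.2394, 0.3653]
ee_rot: [0.708, 0.706, -0.0, 0.0]
ft_force: [0.2, 0.1, 2.0]
grip_width: 0.79
grasp_force: 22.9
```

>>> arm_command(plan=[{"dp":[-8,-21,0],"spin":0},{"dp":[0,0,0],"spin":0},{"dp":[0,0,0],"spin":0}])

```text
clock: 24.9
position: [0.4239, 0.2317, 0.3661]
ee_rot: [0.708, 0.706, 0.0, 0.001]
ft_force: [1.1, -0.3, -0.3]
grip_width: 0.787
grasp_force: 22.9
```

>>> arm_command(plan=[{"dp":[0,0,25],"spin":0},{"dp":[0,0,35],"spin":0},{"dp":[0,0,25],"spin":0},{"dp":[0,0,10],"spin":0},{"dp":[0,0,0],"spin":0}])

```text
clock: 25.4
position: [0.4239, 0.232, 0.2696]
ee_rot: [0.708, 0.707, -0.001, -0.001]
ft_force: [0.5, 0.2, -0.2]
grip_width: 0.791
grasp_force: 23.0
```

>>> arm_command(plan=[{"dp":[0,0,0],"spin":0},{"dp":[0,0,0],"spin":0}])

```text
clock: 25.6
position: [0.4243, 0.2323, 0.2718]
ee_rot: [0.708, 0.706, 0.001, 0.0]
ft_force: [-0.2, -0.5, -0.6]
grip_width: 0.79
grasp_force: 23.0
```

Run:
```python
from h import *
a=viewer.camera("scene")[160:300,270:430]
c=cv2.resize(a,None,fx=4,fy=4)
for cx,cy,r in ((.4416,.117,.030),(.4244,.2318,.035)):
  for t in np.linspace(0,6.28,60):
    p=(proj("scene",(cx+r*np.cos(t),cy+r*np.sin(t),.018))-(270,160)+.5)*4; cv2.circle(c,tuple(p.astype(int).tolist()),1,(0,0,255),-1)
cv2.imwrite("pics/f.png",c)
```

```text
(no output)
```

View pics/f.png

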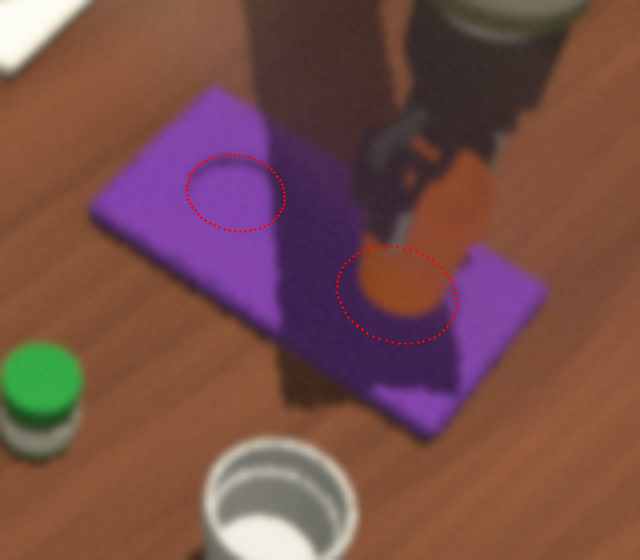

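Orange hovers over the large well, its foot at crop (402,290) inside the outline, and the small well outline at (236,193) matches the real well. The grey beaker stands alone. Lowering.

>>> arm_command(plan=[{"dp":[0,0,8],"spin":0},{"dp":[0,0,6],"spin":0},{"dp":[0,0,4],"spin":0},{"dp":[0,0,2],"spin":0},{"dp":[0,0,0],"spin":0}])

```text
clock: 26.15
position: [0.4237, 0.2319, 0.2504]
ee_rot: [0.708, 0.706, -0.0, -0.0]
ft_force: [-1.0, -0.3, -0.4]
grip_width: 0.787
grasp_force: 23.0
```

>>> arm_command(plan=[{"dp":[0,0,0.5],"spin":0},{"dp":[0,0,0.5],"spin":0},{"dp":[0,0,0],"spin":0}])

```text
clock: 26.45
position: [0.4238, 0.2322, 0.2502]
ee_rot: [0.708, 0.706, 0.0, 0.0]
ft_force: [-3.0, -1.7, 10.4]
grip_width: 0.788
grasp_force: 23.9
```

>>> arm_command(plan=[{"dp":[0,0,0.4],"spin":0},{"dp":[0,0,0],"spin":0}])

```text
clock: 26.65
position: [0.4239, 0.2322, 0.2501]
ee_rot: [0.708, 0.706, 0.0, 0.0]
ft_force: [-4.9, -2.8, 15.0]
grip_width: 0.787
grasp_force: 24.3
```

>>> arm_command(plan=[{"dp":[0,0,-0.9],"spin":0},{"dp":[0,0,0],"spin":0}])

```text
clock: 26.85
position: [0.4238, 0.2319, 0.2502]
ee_rot: [0.708, 0.706, 0.0, 0.0]
ft_force: [-1.4, -0.2, 4.8]
grip_width: 0.788
grasp_force: 23.4
```

>>> arm_command(plan=[{"dp":[0,0,0],"spin":0},{"dp":[0,0,0],"spin":0},{"dp":[0,0,0],"spin":0},{"dp":[0,0,0],"spin":0},{"dp":[0,0,0],"spin":0}], grip=-1)

```text
clock: 27.35
position: [0.4238, 0.2318, 0.2499]
ee_rot: [0.708, 0.706, -0.0, 0.0]
ft_force: [0.3, 0.7, 0.2]
grip_width: 1.004
grasp_force: 0.0
```

>>> arm_command(plan=[{"dp":[0,0,-5],"spin":0},{"dp":[0,0,-10],"spin":0},{"dp":[0,0,-20],"spin":0},{"dp":[0,0,-40],"spin":0},{"dp":[0,0,-40],"spin":0}])

```text
clock: 27.85
position: [0.4233, 0.232, 0.3668]
ee_rot: [0.707, 0.707, -0.0, -0.0]
ft_force: [0.9, -0.1, 0.6]
grip_width: 0.999
grasp_force: 0.0
```

>>> arm_command(plan=[{"dp":[-23,8,0],"spin":0},{"dp":[-43.5,15,0],"spin":0},{"dp":[-43.5,15,0],"spin":0},{"dp":[-43.5,15,0],"spin":0},{"dp":[-43.5,15,0],"spin":0}])

```text
clock: 28.35
position: [0.4916, 0.0331, 0.3662]
ee_rot: [0.708, 0.707, 0.0, 0.001]
ft_force: [0.9, 0.6, 0.4]
grip_width: 0.998
grasp_force: 0.0
```

>>> arm_command(plan=[{"dp":[-43.5,15,0],"spin":0},{"dp":[-43.5,15,0],"spin":0},{"dp":[-43.5,15,0],"spin":0},{"dp":[-43.5,15,0],"spin":0},{"dp":[-43.5,15,0],"spin":0}])

```text
clock: 28.85
position: [0.5662, -0.1849, 0.3661]
ee_rot: [0.708, 0.706, 0.0, 0.0]
ft_force: [0.4, 0.6, 0.6]
grip_width: 0.997
grasp_force: 0.0
```

>>> arm_command(plan=[{"dp":[-43.5,15,0],"spin":0},{"dp":[-43.5,15,0],"spin":0},{"dp":[-21.5,6,0],"spin":0},{"dp":[0,0,0],"spin":0},{"dp":[0,0,0],"spin":0}])

```text
clock: 29.35
position: [0.6017, -0.2913, 0.3655]
ee_rot: [0.708, 0.706, 0.001, -0.0]
ft_force: [0.5, 0.8, -0.4]
grip_width: 1.001
grasp_force: 0.0
```

Run:
```python
from h import *
for z in(.03,.06): print(ray("top",358,158,z).round(3))
```

```text
[ 0.648 -0.232  0.03 ]
[ 0.638 -0.225  0.06 ]
```

>>> arm_command(plan=[{"dp":[0,1,40],"spin":0},{"dp":[0,0,40],"spin":0},{"dp":[0,0,30],"spin":0},{"dp":[0,0,10],"spin":0},{"dp":[0,0,0],"spin":0}])

```text
clock: 29.85
position: [0.6025, -0.2904, 0.2447]
ee_rot: [0.707, 0.707, -0.0, -0.001]
ft_force: [0.0, -0.3, 0.2]
grip_width: 0.997
grasp_force: 0.0
```

>>> arm_command(plan=[{"dp":[0,0,20],"spin":0},{"dp":[0,0,17],"spin":0},{"dp":[0,0,12],"spin":0},{"dp":[0,0,8],"spin":0},{"dp":[0,0,0],"spin":0}])

```text
clock: 30.35
position: [0.6025, -0.2914, 0.1872]
ee_rot: [0.708, 0.706, -0.0, -0.001]
ft_force: [-0.9, -0.3, 0.3]
grip_width: 0.996
grasp_force: 0.0
```

>>> arm_command(plan=[{"dp":[0,0,0],"spin":0},{"dp":[0,0,0],"spin":0},{"dp":[0,0,0],"spin":0},{"dp":[0,0,0],"spin":0},{"dp":[0,0,0],"spin":0}], grip=1, newtons=20)

```text
clock: 30.85
position: [0.603, -0.2917, 0.1888]
ee_rot: [0.708, 0.706, 0.0, 0.001]
ft_force: [-1.3, 0.3, 5.3]
grip_width: 0.52
grasp_force: 20.1
```

>>> arm_command(plan=[{"dp":[0,0,0],"spin":0},{"dp":[0,0,0],"spin":0},{"dp":[0,0,0],"spin":0}])

```text
clock: 31.15
position: [0.603, -0.2916, 0.1888]
ee_rot: [0.708, 0.706, 0.0, 0.001]
ft_force: [-0.9, 0.4, 6.0]
grip_width: 0.514
grasp_force: 20.1
```

>>> arm_command(plan=[{"dp":[0,0,-10],"spin":0},{"dp":[0,0,-30],"spin":0},{"dp":[0,0,-45],"spin":0},{"dp":[0,0,-45],"spin":0},{"dp":[0,0,-25],"spin":0}])

```text
clock: 31.65
position: [0.6031, -0.2913, 0.3476]
ee_rot: [0.708, 0.706, 0.001, 0.002]
ft_force: [0.3, 0.1, -0.5]
grip_width: 0.518
grasp_force: 20.8
```

>>> arm_command(plan=[{"dp":[20,-8,0],"spin":0},{"dp":[41,-16.2,0],"spin":0},{"dp":[41,-16.2,0],"spin":0},{"dp":[41,-16.2,0],"spin":0},{"dp":[41,-16.2,0],"spin":0}])

```text
clock: 32.15
position: [0.5292, -0.1058, 0.3432]
ee_rot: [0.708, 0.706, -0.0, 0.0]
ft_force: [1.3, 0.4, 0.3]
grip_width: 0.517
grasp_force: 20.9
```

>>> arm_command(plan=[{"dp":[41,-16.2,0],"spin":0},{"dp":[41,-16.2,0],"spin":0},{"dp":[41,-16.2,0],"spin":0},{"dp":[41,-16.2,0],"spin":0},{"dp":[41,-16.2,0],"spin":0}])

```text
clock: 32.65
position: [0.4485, 0.0994, 0.3433]
ee_rot: [0.708, 0.706, -0.0, 0.001]
ft_force: [0.4, 0.9, -0.6]
grip_width: 0.519
grasp_force: 20.9
```

>>> arm_command(plan=[{"dp":[20,-7.5,0],"spin":0},{"dp":[0,0,0],"spin":0},{"dp":[0,0,0],"spin":0}])

```text
clock: 32.95
position: [0.4421, 0.1177, 0.3432]
ee_rot: [0.708, 0.707, -0.0, 0.0]
ft_force: [0.2, -0.5, -0.6]
grip_width: 0.519
grasp_force: 20.9
```

>>> arm_command(plan=[{"dp":[0,0,35],"spin":0},{"dp":[0,0,45],"spin":0},{"dp":[0,0,25],"spin":0},{"dp":[0,0,10],"spin":0},{"dp":[0,0,0],"spin":0}])

```text
clock: 33.45
position: [0.4423, 0.1169, 0.2273]
ee_rot: [0.708, 0.706, -0.001, -0.001]
ft_force: [-0.2, -0.7, -0.3]
grip_width: 0.524
grasp_force: 20.9
```

>>> arm_command(plan=[{"dp":[0,0,0],"spin":0},{"dp":[0,0,0],"spin":0}])

```text
clock: 33.65
position: [0.443, 0.1177, 0.2294]
ee_rot: [0.708, 0.706, 0.001, 0.001]
ft_force: [0.6, 0.4, -0.3]
grip_width: 0.522
grasp_force: 20.9
```

Run:
```python
from h import *
a=viewer.camera("scene")[140:280,270:430]
c=cv2.resize(a,None,fx=4,fy=4)
for cx,cy,r in ((.4416,.117,.030),(.4244,.2318,.035)):
  for t in np.linspace(0,6.28,60):
    p=(proj("scene",(cx+r*np.cos(t),cy+r*np.sin(t),.018))-(270,140)+.5)*4; cv2.circle(c,tuple(p.astype(int).tolist()),1,(0,0,255),-1)
cv2.imwrite("pics/g.png",c)
```

```text
(no output)
```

View pics/g.png

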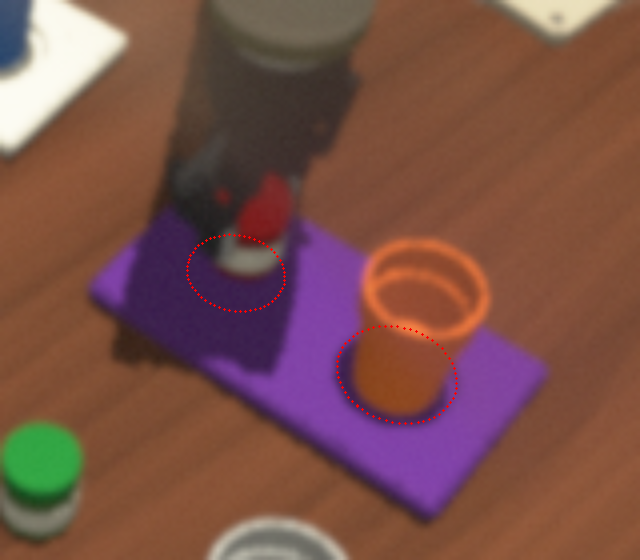

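Run:
```python
from fit import *
im=viewer.camera("scene"); f=lambda X:((proj("scene",X)-(270,140)+.5)*4).round(0)
print("bottom ctr",f((.443,.1177,.0406)),"lid top ctr",f((.443,.1177,.0946)),"well",f((.4416,.117,.018)))
h=mask(im,"red",(335,190)); print("lid mask",((mom(h)[0]-(270,140)+.5)*4).round(0),"lid model",f((.443,.1177,.0876)))
```

```text
bottom ctr [240. 251.] lid top ctr [251. 194.] well [236. 273.]
lid mask [260. 222.] lid model [249. 201.]
```

Orange stands upright in its well, with its foot inside the outline at crop (398,375). The jam hovers over the small well within the ±8 mm slack, so I'll lower it with a small correction.

>>> arm_command(plan=[{"dp":[-1.5,0,10],"spin":0},{"dp":[0,0,9],"spin":0},{"dp":[0,0,5],"spin":0},{"dp":[0,0,3],"spin":0},{"dp":[0,0,0],"spin":0}])

```text
clock: 34.25
position: [0.442, 0.1163, 0.2004]
ee_rot: [0.708, 0.707, -0.0, -0.0]
ft_force: [-0.6, 0.2, -0.4]
grip_width: 0.52
grasp_force: 20.9
```

>>> arm_command(plan=[{"dp":[0,0,1],"spin":0},{"dp":[0,0,0.6],"spin":0},{"dp":[0,0,0],"spin":0}])

```text
clock: 34.55
position: [0.4424, 0.1164, 0.1997]
ee_rot: [0.708, 0.706, 0.0, 0.0]
ft_force: [-1.2, 0.1, 1.9]
grip_width: 0.522
grasp_force: 21.1
```

>>> arm_command(plan=[{"dp":[0,0,0.5],"spin":0},{"dp":[0,0,0],"spin":0}])

```text
clock: 34.75
position: [0.4425, 0.1165, 0.1996]
ee_rot: [0.708, 0.706, 0.0, 0.0]
ft_force: [-2.1, -0.6, 11.1]
grip_width: 0.52
grasp_force: 21.4
```

Contact at the well floor height. Release, rise and back away to look.

>>> arm_command(plan=[{"dp":[0,0,-0.6],"spin":0},{"dp":[0,0,0],"spin":0}])

```text
clock: 34.95
position: [0.4424, 0.1163, 0.1997]
ee_rot: [0.708, 0.706, 0.0, 0.0]
ft_force: [-0.5, 0.3, 3.0]
grip_width: 0.519
grasp_force: 21.1
```

>>> arm_command(plan=[{"dp":[0,0,0],"spin":0},{"dp":[0,0,0],"spin":0},{"dp":[0,0,0],"spin":0},{"dp":[0,0,0],"spin":0},{"dp":[0,0,0],"spin":0}], grip=-1)

```text
clock: 35.45
position: [0.4422, 0.1162, 0.1995]
ee_rot: [0.708, 0.706, -0.0, 0.0]
ft_force: [0.0, 0.0, 0.0]
grip_width: 1.001
grasp_force: 0.0
```

>>> arm_command(plan=[{"dp":[0,0,-5],"spin":0},{"dp":[0,0,-15],"spin":0},{"dp":[0,0,-40],"spin":0},{"dp":[0,0,-50],"spin":0},{"dp":[0,0,-50],"spin":0}])

```text
clock: 35.95
position: [0.4417, 0.1166, 0.3613]
ee_rot: [0.707, 0.707, -0.0, -0.0]
ft_force: [1.5, -0.9, 0.9]
grip_width: 1.0
grasp_force: 0.0
```

>>> arm_command(plan=[{"dp":[-20,0,-20],"spin":0},{"dp":[-40,0,-20],"spin":0},{"dp":[-40,0,0],"spin":0},{"dp":[-20,0,0],"spin":0},{"dp":[0,0,0],"spin":0}])

```text
clock: 36.45
position: [0.4418, -0.0066, 0.3998]
ee_rot: [0.71, 0.705, -0.0, 0.0]
ft_force: [-0.2, -0.0, -0.4]
grip_width: 1.001
grasp_force: 0.0
```

Run:
```python
from fit import *
im=viewer.camera("scene")
c=cv2.resize(im[70:330,150:430],None,fx=2.3,fy=2.3)
for cx,cy,r in ((.4416,.117,.030),(.4244,.2318,.035),(.4416,-.2459,.030),(.4224,-.1315,.035)):
  for t in np.linspace(0,6.28,50):
    p=(proj("scene",(cx+r*np.cos(t),cy+r*np.sin(t),.018))-(150,70)+.5)*2.3; cv2.circle(c,tuple(p.astype(int).tolist()),1,(0,0,255),-1)
cv2.imwrite("pics/final.png",c)
L=lambda x,y:cyl(x,y,.0225,.051,.065)
for n in("scene","top"):
  im=viewer.camera(n)
  for c,x0,m in(("yellow",(.4413,-.2458),L),("red",(.4425,.1165),L),("green",(.64,.1535),J),("purple",(.433,.1744,.149),tray)):
    try:x,a=fit(n,im,c,x0,m);print(n,c,x.round(4),round(a,2))
    except Exception as e:print(n,c,e)
```

```text
scene yellow [ 0.4384 -0.2457] 0.64
scene red [0.443  0.1199] 0.78
scene green [0.6399 0.1541] 0.72
scene purple [0.4324 0.1741 0.1394] 0.97
top yellow [ 0.4404 -0.247 ] 0.8
top red [0.4413 0.1324] 0.21
top green [0.6402 0.1542] 0.8
top purple [0.4275 0.2126 0.2145] 0.67
```

View pics/final.png

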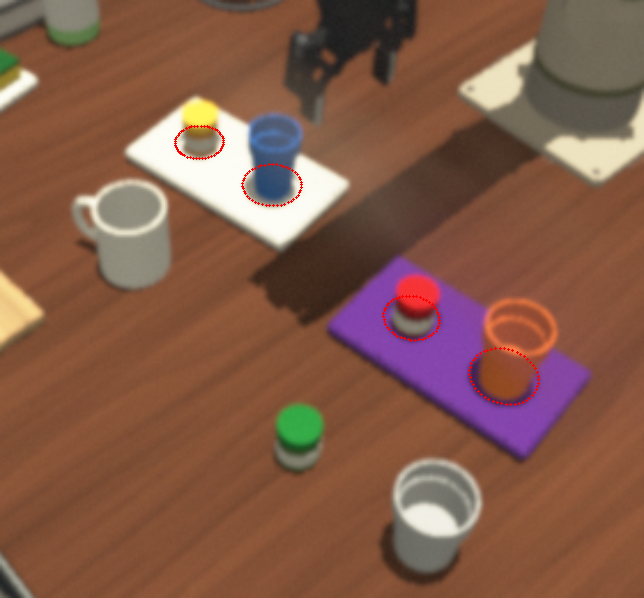

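All four items stand upright inside their well outlines: honey (200,130) and blue (272,165) on white, jam (415,310) and orange (510,360) on purple. The mug, green jar and grey beaker are still standing, and the arm is clear.

```bash
python3 -c "
from h import *
print(manip.hand_in())"
```

```text
the job is handed in; nothing more can be done
None
```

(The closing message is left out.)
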